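Level the worktop shelf with its push-and-turn foot

TASK

Level the little wooden shelf on the worktop: set the spirit level lengthwise on the clear part of its board, press it down firmly there so that it beds, and let go of it. Then push the wing knob of the shelf's adjustable foot fully down and turn it, without letting it up, until the bubble stands centred between the two black lines. Finish while still holding the knob fully down with the bubble centred and the level lying on the board; do not disturb the tin, the spice jar or the glass.

Things in the scene. Friction and masses are not known exactly. Their poses are not given: they have to be found in the camera images.
- level: loose bar spirit level, aluminium with black end caps, 154 long x 27 wide x 43 high mm, about 0.25 kg; origin at the centre of its underside, x along its length, z up. The middle of its top carries a 64 mm long yellow vial with two black lines 22 mm apart. The straight sides (26 mm apart, 0 to 30 mm above the underside, parallel to x) are for gripping at the middle of its length. It starts lying on the worktop to the left of the shelf
- bubble (a joint): place of the pale 14 mm long bubble along the level's x axis, in m, 0 = centred between the lines, stops at +-0.024. The bubble moves towards the higher end of the level, 0.55 mm for each 0.001 rad of tilt, and settles within about 1 s; within +-3.5 mm it stands between the lines
- stand: the little shelf's steel frame, fixed to the worktop at a varying place and yaw; origin on the worktop under the middle of the board, y along the board towards its hinged end (the left one), -y towards the adjustable foot, z up. It carries the wooden board, 120 (x) x 340 (y) x 18 mm, whose top is 70 mm up when level, hinged on the end frame at y = +140 mm; the adjustable foot with its knob stands at y = -140 mm
- board_spot (a point): point on the top face of the board, on its centre line, 40 mm from the middle towards the hinged end: a good place for the middle of the level's underside. Axes as those of the stand, tilting with the board; y is lengthwise
- board (a joint): tilt of the board in rad, 0 = level, negative = the foot's end hangs low (as it does at the start, by 0.015 to 0.033 rad). It follows the foot's knob: 0.025 rad for each rad of turn. Wall cabinets hang 0.48 m above the back half of the worktop: swing the arm round close in
- knob_top (a point): centre of the top face of the foot's black wing knob, 124 mm above the worktop when up. The wing is 52 mm long (the point's x), 12 mm wide (y) and stands 22 mm tall above its round hub of 30 mm diameter; x turns with the knob. The knob's axis is vertical and it does not rise or sink by turning; only pushing moves it down
- foot_press (a joint): how far the knob is pushed down, m: 0 = up, 0.008 = fully down; a spring pushes it back, 2 N at the start and 6 N fully down
- foot_turn (a joint): turn of the knob in rad, growing clockwise seen from above; clockwise raises the foot's end of the board. It stays where it is left (about 0.08 N m of friction). Starts at -1.3 to -0.6; the board is level at 0; stops at -1.5 and 1.2
- tin: bystander: food tin, 57 mm diameter, 72 mm high, origin at the centre of its underside; behind the work at the left
- spice: bystander: spice jar with dark cap, 41 mm diameter, 105 mm high, origin at the centre of its underside; behind the shelf
- glass: bystander: clear tumbler, 76 mm diameter, 78 mm high, origin at the centre of its underside; at the front right

How it is judged:
On the way, in this order (a step that is already met when the one before it is completed fails the run):
1. the level lies lengthwise on the board and is pressed down on it (x of level in the frame of board_spot between -0.045 and 0.045 m and y of level in the frame of board_spot between -0.06 and 0.06 m and z of level in the frame of board_spot between -0.006 and 0.006 m and angle between the x axis of level and the y axis of stand, either way round below 0.2 rad and contact force between level and stand above 6 N), for 0.1 s.
2. the knob is pushed fully down, the level lying free on the board and the bubble still off centre (x of level in the frame of board_spot between -0.045 and 0.045 m and y of level in the frame of board_spot between -0.06 and 0.06 m and z of level in the frame of board_spot between -0.006 and 0.006 m and angle between the x axis of level and the y axis of stand, either way round below 0.2 rad and value of joint foot_press above 0.0065 m and contact force between the fingers and level below 0.2 N and not (value of joint bubble between -0.0035 and 0.0035 m)), for 0.1 s.
At the end, for the whole second after the job is handed in: The robot holds the knob at least 6.5 mm down with over 2 N, not turning; bubble within 3.5 mm of centre, board within 0.009 rad of level; the level lies untouched on the board, within 0.2 rad of lengthwise, its middle within 60 mm along and 45 mm across of board_spot (x of level in the frame of board_spot between -0.045 and 0.045 m and y of level in the frame of board_spot between -0.06 and 0.06 m and z of level in the frame of board_spot between -0.006 and 0.006 m and angle between the x axis of level and the y axis of stand, either way round below 0.2 rad and value of joint foot_press above 0.0065 m and value of joint bubble between -0.0035 and 0.0035 m and value of joint board between -0.009 and 0.009 rad and velocity of joint foot_turn between -0.1 and 0.1 rad/s and contact force between each of the arm, the fingers and level below 0.2 N and contact force between any of the fingers, the arm and stand above 2 N); the arm keeps its last pose, push and grip.
It fails at once if the knob is let up (less than 4 mm down) when it has been turned to within 0.3 rad of level or beyond (value of joint foot_turn above -0.3 rad and value of joint foot_press below 0.004 m).
It fails at once if the tin is moved more than 20 mm or tipped (distance of tin from where it was at the start of the episode above 0.02 m or angle between tin's own z axis and vertical above 0.3 rad).
It fails at once if the spice jar is moved more than 20 mm or tipped (distance of spice from where it was at the start of the episode above 0.02 m or angle between spice's own z axis and vertical above 0.3 rad).
It fails at once if the glass is moved more than 20 mm or tipped (distance of glass from where it was at the start of the episode above 0.02 m or angle between glass's own z axis and vertical above 0.3 rad).
It also fails if it takes over 61 s, if anything falls off the work surface, if the arm or the gripper's body presses on something with over 40 N, if the wrist force passes 120 N, or if a joint passes its speed limit or range.

ROBOT

A 6-joint arm with a two-finger parallel gripper is mounted at the origin on a cart in front of the work surface, level with it; the furniture and walls round the work are solid. World frame = base frame: x ahead of the robot, y to its left, z up, the work surface at z = 0. Lengths are in m, angles in rad, forces in N, time in s.
With the tool pointing down it reaches from about 0.25 to 0.725 m from the base axis. Payload 4 kg.
Tool frame: the origin (TCP) lies midway between the tips of the shut fingers; the grasp point (between the pads) lies 19 mm behind it; z points along the fingers, y is the line along which they close (so a half turn about z gives the same grasp; the last joint's range is limited). The gripper opens to 85 mm and grips with 20 to 120 N. Pads are 22 mm wide; open, the fingers measure 114 mm over their backs; the gripper's body (76 mm by 85 mm) begins 54 mm behind the grasp point. The pads swing forward as they close: fully open they stand 13 mm farther back than shut.
Start: joints at [1.316, 0.241, 0.005, 1.335, 0, 1.571], TCP at [0.126, 0.484, 0.231] pointing down, gripper open.
Joint ranges: [-2.72, 2.72], [-1.05, 1.87], [-1.09, 1.28], [-1.99, 2.15], [-1.42, 1.44], [-3.14, 3.14]. Speed limits (rad/s): [2.79, 2.79, 3.14, 3.14, 3.14, 3.14].

INTERFACE

Orientations are given as a unit quaternion [x, y, z, w].
In Python, from workcell import status, camera, get_calibration, ticket gives the robot as it stands.
- The arm moves only by the shell command python3 -m creep 'ROWS' [OPENING]. ROWS is JSON, a list of rows, each a list of 6 numbers: the shift along the world's x, y, z in cm, then the turn, a rotation vector about the world's x, y, z in degrees. A call has 1 to 8 rows; each row shifts and turns the commanded pose from where the row before left it; what a row does not reach is not made up. A row lasts 1/10 s, in which the tool goes at most 50 mm and 8.59 degrees, less where a joint would pass 70% of its speed; a pose out of reach is approached as far as the arm can. A call is refused whole if a number of a shift passes 5 or a number of a turn 8.59, either way. A call with a gripper value outside its range is refused whole. OPENING is the opening, from -1 (shut) to 1 (fully open), so that 0 is half open, set as the call begins (- or left out, the last holds). The fingers move at their own pace and stop on an object; the grip force is fixed at half the most. Time passes only in rows, so rows that do not move let the fingers close. It gives the time, the measured TCP pose, the force, the opening and the grip force at its end, in the units of the state.
- status.get_obs(): the state, without advancing time (a new reading comes with each control period).
- camera(name): name is "scene" or "top" or "wrist"; returns the picture (420x560x3 uint8, red, green, blue); there is no depth.
- get_calibration(name): a dict with "fx", "fy", "cx", "cy" (pixels), "k1" (the pictures are not rectified: a ray, as slopes to the right and down, at radius r is drawn at 1 + k1 r^2 times it, then the intrinsics apply), "rvec" (rotation vector, rad) and "tvec" (3), from world to camera coordinates, as OpenCV has them; the wrist camera has in their place "tool_from_camera" (4x4, takes a point from camera to tool coordinates, whose origin is the TCP and whose axes are the flange's). Camera axes: x right, y down, z forward; pixel columns grow to the right and rows downward; lengths in m; the calibration is good to about 2 mm. A picture is of the moment at which its call begins: read the wrist's pose just before it. get_calibration takes no time and is no camera call.
- ticket.job_done(): hands the job in; it is judged then, once.
The state is a dict: "clock": time; "joint_pos": joint angles; "joint_vel": joint speeds; "tau": joint torques, N m; "eef_pos": TCP position; "tool_rot": TCP orientation; "ft_force": force on the tool from outside, world axes, zero at the start; "ft_torque": the same for the moment, N m; "grip_width": finger opening in m; "grasp_force": force on a finger pad.
Only numpy, scipy, OpenCV 4.12 (cv2) and the standard library are available. Lean on these libraries where they do the work, as an engineer would, in place of code of your own. Each camera call takes 0.05 s, during which the arm holds its last target. There are 200 camera calls.

## Working session

There is one attempt and no reset: what is moved stays moved. The work goes in short steps, Python scripts to look and compute and a shell command to move; the robot and the scene stay as the last step left them, time stands still between calls to the robot, and variables do not carry over. Pictures are saved under pics/ and viewed, at most 10 in all, crops included, and the job is handed in when it is done.

```bash
mkdir -p pics; cat > h.py <<'E'
import numpy as np, cv2
from scipy.spatial.transform import Rotation as R
from workcell import status, camera, get_calibration, ticket
def snap(name,fn,crop=None,scale=1):
    im=camera(name)[:,:,::-1]
    if crop: x0,y0,x1,y1=crop; im=im[y0:y1,x0:x1]
    cv2.imwrite('pics/'+fn,cv2.resize(im,None,fx=scale,fy=scale,interpolation=cv2.INTER_CUBIC))
def cam(name,obs=None):
    c=get_calibration(name)
    if name=='wrist':
        o=obs or status.get_obs(); T=np.eye(4); T[:3,:3]=R.from_quat(o['tool_rot']).as_matrix(); T[:3,3]=o['eef_pos']
        M=T@np.array(c['tool_from_camera']); return c,M[:3,:3],M[:3,3]
    r=R.from_rotvec(np.ravel(c['rvec'])).as_matrix().T
    return c,r,-r@np.ravel(c['tvec'])
def pt(name,uv,z,obs=None):
    c,r,o=cam(name,obs); uv=np.atleast_2d(uv).astype(float); out=[]
    for u,v in uv:
        d=np.array([(u-c['cx'])/c['fx'],(v-c['cy'])/c['fy']]); s=d.copy()
        for _ in range(20): s=d/(1+c['k1']*(s@s))
        w=r@np.array([*s,1]); out.append(o+w*(z-o[2])/w[2])
    return np.round(out,4)
E
python3 - <<'E'
from h import *
print(status.get_obs())
for n in('scene','top'): snap(n,n+'0.png',scale=1.4); print(n,get_calibration(n),cam(n)[2])
print(get_calibration('wrist'))
E
```

```text
{'clock': 0.0, 'joint_pos': array([ 1.31600341e+00,  2.41420955e-01,  3.75603830e-03,  1.33521323e+00,
       -1.97130171e-05,  1.57081768e+00]), 'joint_vel': array([0.00050353, 0.0001097 , 0.00020427, 0.00069238, 0.00169417,
       0.0002668 ]), 'tau': array([-7.69977723e-04, -3.72318649e+01,  2.52407974e+01,  1.68123795e-02,
       -2.01042649e-04,  5.52597712e-06]), 'eef_pos': array([0.12587144, 0.48325402, 0.23042112]), 'tool_rot': array([ 1.27062641e-01,  9.91894148e-01, -1.03372750e-03, -1.22462096e-04]), 'ft_force': array([0.2247313 , 0.56784783, 0.48183961]), 'ft_torque': array([-0.00218329, -0.01194203,  0.01035922]), 'grasp_force': 0.0, 'grip_width': 0.08572065627789033}
scene {'fx': 457.63958139362006, 'fy': 457.63958139362006, 'cx': 271.62709818222186, 'cy': 207.16268423231068, 'k1': 0.01982301637077155, 'rvec': array([ 2.10276543, -1.1324946 ,  0.47863746]), 'tvec': array([-0.33226278,  0.35645701,  1.16878691])} [-0.31191603 -0.60798332  1.06610865]
top {'fx': 519.5360901805356, 'fy': 519.5360901805356, 'cx': 281.77146003661926, 'cy': 206.2476636290659, 'k1': 0.005999629651569968, 'rvec': array([ 2.16678347, -2.15820405,  0.17547593]), 'tvec': array([-0.07853088,  0.53380258,  1.28315904])} [ 0.35444512 -0.04307202  1.34540807]
{'fx': 295.7850015593448, 'fy': 295.7850015593448, 'cx': 281.0305698583879, 'cy': 208.23699741327738, 'k1': -0.006841167463137843, 'tool_from_camera': array([[ 7.34877660e-04, -9.57165125e-01, -2.89541680e-01,
         7.36139965e-02],
       [ 9.99999515e-01,  5.13594027e-04,  8.40234860e-04,
         3.76328565e-05],
       [-6.55536627e-04, -2.89542157e-01,  9.57165038e-01,
        -1.42289397e-01],
       [ 0.00000000e+00,  0.00000000e+00,  0.00000000e+00,
         1.00000000e+00]])}
```

View pics/top0.png

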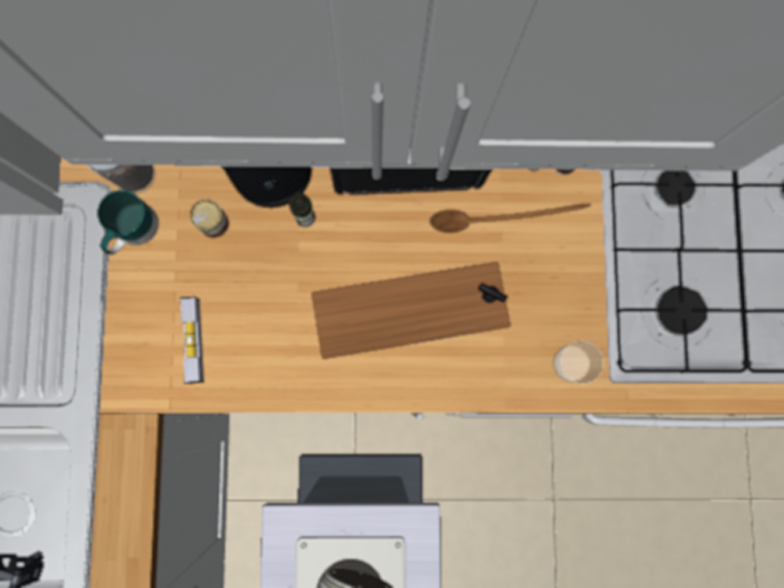

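View pics/scene0.png

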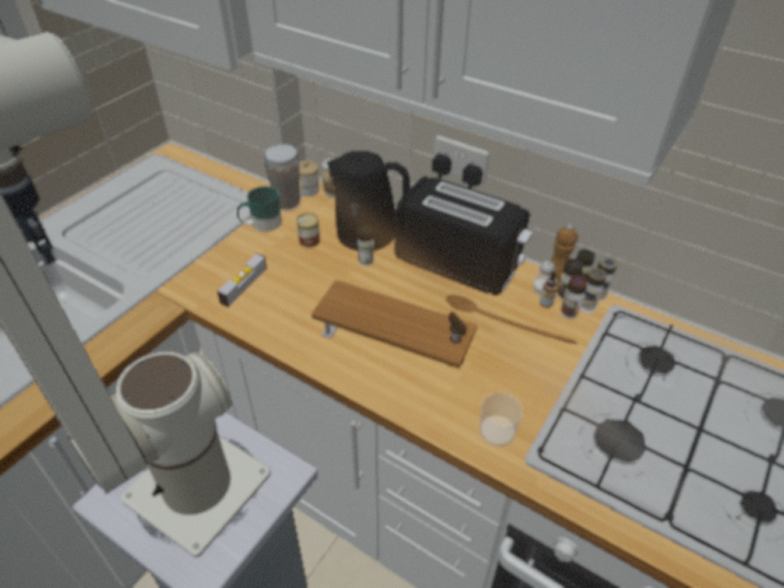

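Top view (px as enlarged 1.4x): the level is at about (190,340), the board's corners are (312,292), (499,262), (510,326) and (322,357), and the knob is at (491,293). The tin is at (208,218), the jar at (303,210) and the glass at (577,362). I'll take an enlarged crop next.

```bash
python3 - <<'E'
from h import *
im=camera('top')[:,:,::-1]
a=cv2.resize(im[200:285,115:165],None,fx=6.5,fy=6.5,interpolation=cv2.INTER_CUBIC)
b=cv2.resize(im[180:260,320:380],None,fx=6.5,fy=6.5,interpolation=cv2.INTER_CUBIC)
o=np.zeros((560,740,3),np.uint8); o[:a.shape[0],:a.shape[1]]=a; o[:b.shape[0],340:340+b.shape[1]]=b
cv2.imwrite('pics/c1.png',o)
f=lambda l:np.array(l)/1.4
c=pt('top',f([(312,292),(499,262),(510,326),(322,357)]),.068); print(c,c.mean(0))
print(pt('top',f([(303,220),(208,218),(577,362)]),0.05))
E
```

```text
[[ 0.5233  0.0701  0.068 ]
 [ 0.5793 -0.2626  0.068 ]
 [ 0.4646 -0.2801  0.068 ]
 [ 0.4089  0.0507  0.068 ]] [ 0.494025 -0.105475  0.068   ]
[[ 0.6574  0.0903  0.05  ]
 [ 0.6597  0.2617  0.05  ]
 [ 0.4023 -0.4022  0.05  ]]
```

View pics/c1.png

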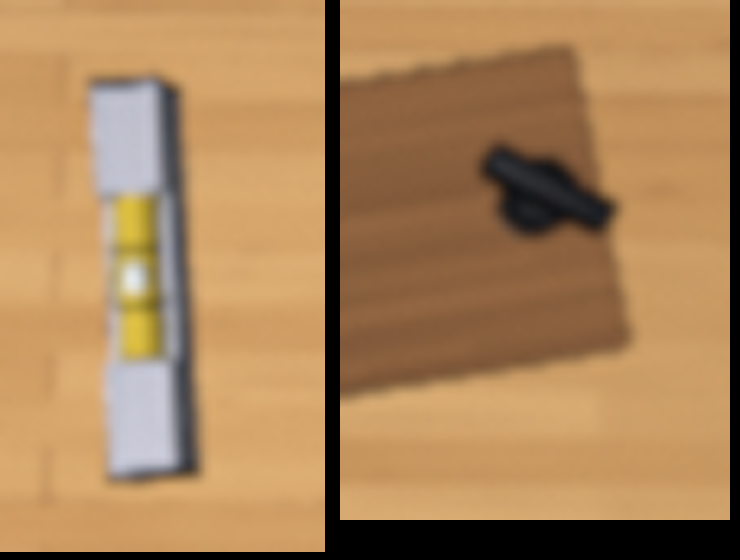

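In the crop the level's top face has corners (92,82), (157,82), (180,470) and (108,476). The wing runs from (490,162) to (610,213).

```bash
python3 - <<'E'
from h import *
A=lambda l:np.array(l)/6.5+[115,200]-.0
B=lambda l:(np.array(l)-[340,0])/6.5+[320,180]
c=pt('top',A([(92,82),(157,82),(180,470),(108,476)]),.043); m=c.mean(0)
d=c[:2].mean(0)-c[2:].mean(0); print('level',m,np.degrees(np.arctan2(d[1],d[0])),np.linalg.norm(d))
w=pt('top',B([(490,162),(610,213)]),.124); e=w[1]-w[0]; print('knob',w.mean(0),np.degrees(np.arctan2(e[1],e[0])),np.linalg.norm(e))
f=lambda l:np.array(l)/1.4
c=pt('top',f([(312,292),(499,262),(510,326),(322,357)]),.068); y=(c[0]+c[3]-c[1]-c[2])[:2]; y/=np.linalg.norm(y)
x=np.array([y[1],-y[0]]);s=c.mean(0)[:2]
print('yaw of board y',np.degrees(np.arctan2(y[1],y[0])),'spot',s+.04*y,'knob pred',s-.14*y,s)
E
```

```text
level [0.440325 0.2872   0.043   ] 5.158155922023557 0.15015809169005842
knob [ 0.51695 -0.2422   0.124  ] -112.89795261803874 0.047546713871728284
yaw of board y 99.55611881657447 spot [ 0.48738446 -0.06603006] knob pred [ 0.5172669  -0.24353229] [ 0.494025 -0.105475]
```

```bash
python3 -m creep '[[3.92,-2.45,0,0,0,2.5],[3.92,-2.45,0,0,0,2.5],[3.92,-2.45,0,0,0,2.5],[3.92,-2.45,0,0,0,2.5],[3.92,-2.45,0,0,0,2.5],[3.92,-2.45,0,0,0,2.5],[3.92,-2.45,-2,0,0,2.5],[3.92,-2.45,-2,0,0,2.3]]' 1; python3 -m creep '[[0,0,0,0,0,0],[0,0,0,0,0,0],[0,0,0,0,0,0]]'; cat >> h.py <<'E'
def yaw(o): 
    y=R.from_quat(o['tool_rot']).as_matrix()[:,1]; return np.degrees(np.arctan2(y[1],y[0]))
E
python3 - <<'E'
from h import *
o=status.get_obs(); print(o['joint_pos'],o['eef_pos'],yaw(o)); snap('wrist','w1.png',scale=1.4)
E
```

```text
clock: 0.95
eef_pos: [0.4409, 0.2872, 0.1916]
tool_rot: [-0.046, 0.999, 0.001, 0.001]
ft_force: [-0.0, 1.2, -0.4]
grip_width: 0.0855
grasp_force: 0.0
clock: 1.25
eef_pos: [0.4385, 0.2887, 0.1918]
tool_rot: [-0.046, 0.999, 0.0, -0.0]
ft_force: [-1.1, -0.2, 0.3]
grip_width: 0.0856
grasp_force: 0.0
[ 5.82051916e-01  3.09959847e-01 -5.32219704e-03  1.25565928e+00
  4.05127461e-04  4.90709791e-01] [0.43848067 0.28871356 0.19183077] 95.2335139012186
```

View pics/w1.png

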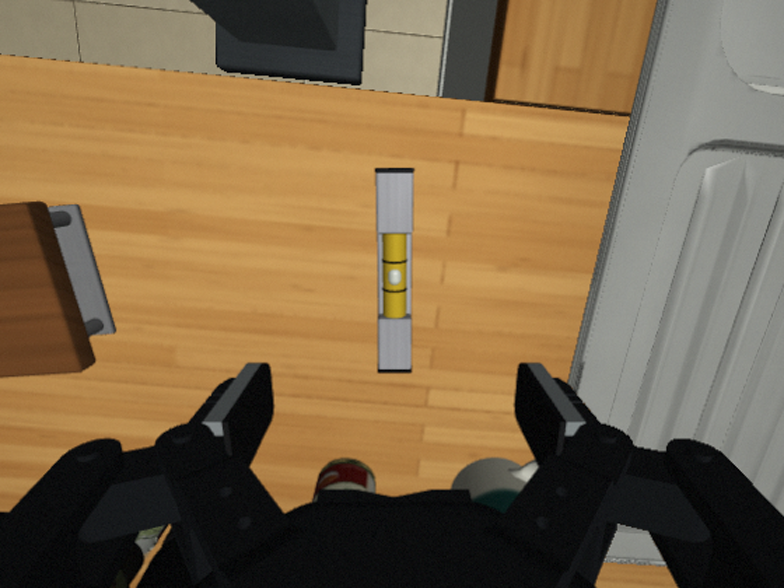

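The wrist view shows the level upright between the fingers. Its vial centre is at (394.5,276) and its ends at (394.5,169) and (395,372), and it is aligned with the tool.

```bash
python3 - <<'E'
from h import *
p=pt('wrist',np.array([(394.5,276),(394.5,170),(395,371)])/1.4,.043); d=p[2]-p[1]; print(p,p[1:].mean(0),np.degrees(np.arctan2(d[1],d[0])))
# board corners near end at z~.07
print(pt('wrist',np.array([(46,203),(92,367)])/1.4,.07))
E
```

```text
[[0.4411 0.2904 0.043 ]
 [0.3675 0.2835 0.043 ]
 [0.5174 0.298  0.043 ]] [0.44245 0.29075 0.043  ] 5.525097043201533
[[0.4071 0.0669 0.07  ]
 [0.5202 0.0825 0.07  ]]
```

```bash
python3 -m creep '[[0.3,0.15,-4,0,0,0.3],[0,0,-4,0,0,0],[0,0,-4,0,0,0],[0,0,-4,0,0,0],[0,0,-2,0,0,0],[0,0,-0.6,0,0,0],[0,0,0,0,0,0],[0,0,0,0,0,0]]'; python3 -m creep '[[0,0,0,0,0,0],[0,0,0,0,0,0],[0,0,0,0,0,0],[0,0,0,0,0,0],[0,0,0,0,0,0],[0,0,0,0,0,0],[0,0,0,0,0,0]]' -1;
```

```text
clock: 2.1
eef_pos: [0.4429, 0.2911, 0.0073]
tool_rot: [-0.049, 0.999, 0.001, 0.001]
ft_force: [0.2, -0.9, -0.3]
grip_width: 0.0854
grasp_force: 0.0
clock: 2.8
eef_pos: [0.4426, 0.2898, 0.0062]
tool_rot: [-0.048, 0.999, 0.0, 0.001]
ft_force: [-0.9, -1.6, 5.4]
grip_width: 0.0247
grasp_force: 61.2
```

```bash
python3 -m creep '[[0,0,3,0,0,0],[0,0,4,0,0,0],[0,0,4,0,0,0],[0,0,3,0,0,0],[0.38,-3,0,0,0,-7.2],[0.38,-3,0,0,0,-7.2],[0.38,-3,0,0,0,-7.2],[0.38,-3,0,0,0,-7.2]]'; python3 -m creep '[[0.38,-3,0,0,0,-7.2],[0.38,-3,0,0,0,-7.2],[0.38,-3,0,0,0,-7.2],[0.38,-3,0,0,0,-7.2],[0.38,-3,0,0,0,-7.2],[0.38,-3,0,0,0,-7.2],[0.38,-3,0,0,0,-7.2],[0.38,-2.2,0,0,0,-6.8]]';  python3 -m creep '[[0,0,0,0,0,0],[0,0,0,0,0,0],[0,0,0,0,0,0]]'; python3 -c "
from h import *
o=status.get_obs();print(yaw(o),o['joint_pos'])
snap('scene','s2.png',(200,150,400,300),3)"
```

```text
clock: 3.6
eef_pos: [0.4564, 0.1684, 0.1446]
tool_rot: [0.204, 0.979, -0.001, -0.001]
ft_force: [0.4, -0.2, -3.1]
grip_width: 0.0247
grasp_force: 60.2
clock: 4.4
eef_pos: [0.4868, -0.0639, 0.1445]
tool_rot: [0.649, 0.761, -0.001, -0.001]
ft_force: [0.4, 0.9, -1.7]
grip_width: 0.0251
grasp_force: 60.2
clock: 4.7
eef_pos: [0.487, -0.0616, 0.145]
tool_rot: [0.646, 0.764, -0.0, -0.001]
ft_force: [-0.3, 0.7, -2.7]
grip_width: 0.0248
grasp_force: 60.2
9.583551078341632 [-1.26097121e-01  2.80319094e-01 -1.74797882e-01  1.11733517e+00
  4.63271849e-04  1.27743497e+00]
```

View pics/s2.png

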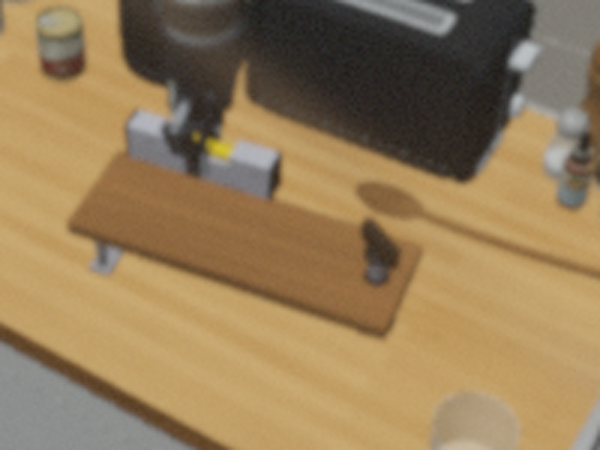

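The level is held level above the left part of the board and lengthwise along it. Next I'll lower it.

```bash
python3 -m creep '[[0,0,-3,0,0,0],[0,0,-2.5,0,0,0],[0,0,-1,0,0,0],[0,0,-0.3,0,0,0],[0,0,0,0,0,0]]'; python3 -m creep '[[0,0,-0.2,0,0,0],[0,0,0,0,0,0]]';python3 -m creep '[[0,0,-0.2,0,0,0],[0,0,0,0,0,0]]';python3 -m creep '[[0,0,-0.2,0,0,0],[0,0,0,0,0,0]]'
```

```text
clock: 5.25
eef_pos: [0.4879, -0.0619, 0.0778]
tool_rot: [0.646, 0.764, 0.0, 0.0]
ft_force: [0.5, -0.2, -3.4]
grip_width: 0.0248
grasp_force: 60.0
clock: 5.45
eef_pos: [0.4885, -0.0623, 0.0765]
tool_rot: [0.646, 0.763, 0.001, 0.001]
ft_force: [-0.5, -0.4, -2.5]
grip_width: 0.025
grasp_force: 60.0
clock: 5.65
eef_pos: [0.4887, -0.0625, 0.075]
tool_rot: [0.646, 0.763, 0.001, 0.001]
ft_force: [-1.2, -1.1, 4.4]
grip_width: 0.0247
grasp_force: 61.3
clock: 5.85
eef_pos: [0.489, -0.0628, 0.0739]
tool_rot: [0.646, 0.763, 0.001, 0.002]
ft_force: [-2.5, -1.2, 9.8]
grip_width: 0.0249
grasp_force: 61.8
```

```bash
python3 -m creep '[[0,0,-0.3,0,0,0],[0,0,0,0,0,0],[0,0,0,0,0,0]]'; python3 -m creep '[[0,0,0,0,0,0],[0,0,0,0,0,0],[0,0,0,0,0,0],[0,0,0,0,0,0]]' 
```

```text
clock: 6.15
eef_pos: [0.4891, -0.0628, 0.0737]
tool_rot: [0.646, 0.763, 0.001, 0.002]
ft_force: [-9.0, -0.5, 29.1]
grip_width: 0.0247
grasp_force: 64.5
clock: 6.55
eef_pos: [0.4891, -0.0628, 0.0737]
tool_rot: [0.646, 0.763, 0.001, 0.002]
ft_force: [-9.6, -0.8, 28.8]
grip_width: 0.0247
grasp_force: 64.5
```

```bash
python3 -m creep '[[0,0,0.4,0,0,0],[0,0,0,0,0,0]]'; python3 -m creep '[[0,0,0,0,0,0],[0,0,0,0,0,0],[0,0,0,0,0,0],[0,0,0,0,0,0],[0,0,0,0,0,0]]' 0.3; python3 -m creep '[[0,0,1.5,0,0,0],[0,0,3,0,0,0],[0,0,4,0,0,0],[0,0,4,0,0,0],[0,0,0,0,0,0],[0,0,0,0,0,0]]'
```

```text
clock: 6.75
eef_pos: [0.4888, -0.0627, 0.074]
tool_rot: [0.646, 0.763, 0.001, 0.002]
ft_force: [0.6, -2.1, 4.1]
grip_width: 0.0247
grasp_force: 61.1
clock: 7.25
eef_pos: [0.4875, -0.0622, 0.0723]
tool_rot: [0.646, 0.763, -0.0, -0.0]
ft_force: [-0.1, -0.4, -0.2]
grip_width: 0.0557
grasp_force: 0.0
clock: 7.85
eef_pos: [0.4884, -0.0624, 0.1986]
tool_rot: [0.646, 0.763, 0.001, 0.001]
ft_force: [-0.0, -0.7, -0.2]
grip_width: 0.0555
grasp_force: 0.0
```

```bash
python3 -m creep '[[0.57,-3.6,0,0,0,-6.5],[0.57,-3.6,0,0,0,-6.5],[0.57,-3.6,0,0,0,-6.5],[0.57,-3.6,0,0,0,-6.5],[0.57,-3.6,0,0,0,-6.5],[0,0,0,0,0,0],[0,0,0,0,0,0],[0,0,0,0,0,0]]'; python3 -c "
from h import *
o=status.get_obs();print(yaw(o),o['joint_pos'],o['eef_pos'])
snap('wrist','w3.png',scale=1.4)"
```

```text
clock: 8.65
eef_pos: [0.5153, -0.2412, 0.1963]
tool_rot: [0.834, 0.552, -0.001, -0.001]
ft_force: [0.1, -0.2, -0.6]
grip_width: 0.0552
grasp_force: 0.0
-22.922558581141256 [-4.37897259e-01  3.96092859e-01  1.31471490e-01  1.30925632e+00
  3.60472778e-04  1.53297336e+00] [ 0.51530763 -0.24115359  0.1962617 ]
```

View pics/w3.png

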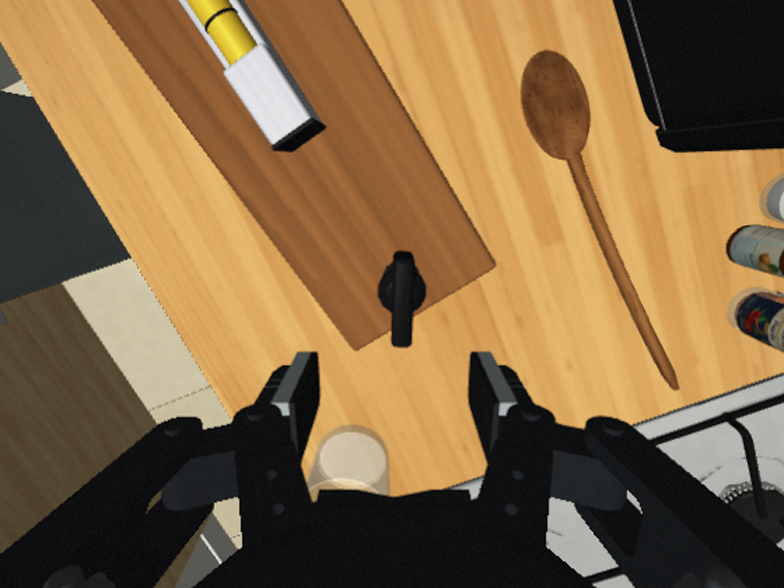

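The wing runs from (403,253) to (402,346), nearly parallel to the pads. The level lies on the board, and the nearer part of the glass, at (350,460), is well below the gripper.

```bash
python3 - <<'E'
from h import *
p=pt('wrist',np.array([(403.5,253),(402,346)])/1.4,.124); d=p[1]-p[0]; print(p,p.mean(0),np.degrees(np.arctan2(d[1],d[0])),np.linalg.norm(d))
E
```

```text
[[ 0.5322 -0.2152  0.124 ]
 [ 0.511  -0.2642  0.124 ]] [ 0.5216 -0.2397  0.124 ] -113.39586984057095 0.0533895120786845
```

```bash
python3 -m creep '[[0.45,0.05,-3,0,0,-0.4],[0,0,-3,0,0,0],[0,0,-1.7,0,0,0],[0,0,-0.7,0,0,0],[0,0,0,0,0,0],[0,0,0,0,0,0]]'; python3 -m creep '[[0,0,0,0,0,0],[0,0,0,0,0,0],[0,0,0,0,0,0],[0,0,0,0,0,0],[0,0,0,0,0,0],[0,0,0,0,0,0]]' -1; python3 -c "
from h import *
print(status.get_obs()['ft_torque'])"
```

```text
clock: 9.3
eef_pos: [0.5214, -0.2415, 0.1147]
tool_rot: [0.836, 0.549, 0.0, 0.001]
ft_force: [0.3, 0.5, 0.1]
grip_width: 0.0557
grasp_force: 0.0
clock: 9.9
eef_pos: [0.5203, -0.2417, 0.1137]
tool_rot: [0.836, 0.549, -0.0, -0.0]
ft_force: [-2.3, 1.4, 3.2]
grip_width: 0.0096
grasp_force: 61.3
[ 0.20806913  0.48006345 -0.09489801]
```

```bash
python3 -m creep '[[0,0,-0.3,0,0,0],[0,0,-0.3,0,0,0],[0,0,0,0,0,0]]'; python3 -m creep '[[0,0,-0.2,0,0,0],[0,0,-0.1,0,0,0],[0,0,0,0,0,0],[0,0,0,0,0,0]]';  python3 -m creep '[[0,0,-0.15,0,0,0],[0,0,0,0,0,0],[0,0,0,0,0,0]]'
```

```text
clock: 10.2
eef_pos: [0.5203, -0.2417, 0.1073]
tool_rot: [0.836, 0.549, -0.0, -0.0]
ft_force: [-5.2, 0.4, 5.1]
grip_width: 0.0101
grasp_force: 61.7
clock: 10.6
eef_pos: [0.5204, -0.2417, 0.1066]
tool_rot: [0.836, 0.549, 0.0, 0.0]
ft_force: [-7.5, 3.2, 15.0]
grip_width: 0.0096
grasp_force: 62.8
clock: 10.9
eef_pos: [0.5204, -0.2417, 0.1064]
tool_rot: [0.836, 0.549, 0.0, 0.001]
ft_force: [-9.2, 4.5, 21.1]
grip_width: 0.0099
grasp_force: 63.6
```

```bash
python3 -m creep '[[0,0,0,0,0,-5],[0,0,0,0,0,-5],[0,0,0,0,0,-5],[0,0,0,0,0,-5],[0,0,0,0,0,-5],[0,0,0,0,0,0],[0,0,0,0,0,0],[0,0,0,0,0,0]]'; python3 -m creep '[[0,0,0,0,0,0],[0,0,0,0,0,0],[0,0,0,0,0,0],[0,0,0,0,0,0],[0,0,0,0,0,0],[0,0,0,0,0,0],[0,0,0,0,0,0],[0,0,0,0,0,0]]'; python3 - <<'E'
from h import *
o=status.get_obs();print(yaw(o),o['joint_pos'],o['ft_torque'])
rs=lambda im,f:cv2.resize(im,None,fx=f,fy=f,interpolation=cv2.INTER_CUBIC)
def px(n,p):
    c,r,t=cam(n); q=r.T@(np.array(p)-t); s=q[:2]/q[2]; s=s*(1+c['k1']*(s@s)); return s*[c['fx'],c['fy']]+[c['cx'],c['cy']]
O=[]
for n,p in(('top',(.488,-.064,.11)),('scene',(.488,-.064,.11))):
    u,v=px(n,p).astype(int); im=camera(n)[:,:,::-1]; O.append(rs(im[v-30:v+30,u-40:u+40],5)); print(n,u,v)
w=rs(camera('wrist')[:,:,::-1],300/420.)
cv2.imwrite('pics/b1.png',np.vstack([np.hstack(O),np.hstack([w,np.zeros((300,800-w.shape[1],3),np.uint8)])]))
E
```

```text
clock: 11.7
eef_pos: [0.5206, -0.2419, 0.1065]
tool_rot: [0.935, 0.355, 0.001, 0.001]
ft_force: [-9.5, 3.7, 22.0]
grip_width: 0.0098
grasp_force: 63.6
clock: 12.5
eef_pos: [0.5206, -0.2419, 0.1065]
tool_rot: [0.935, 0.355, 0.001, 0.001]
ft_force: [-9.1, 4.3, 20.9]
grip_width: 0.0099
grasp_force: 63.6
-48.40103790034488 [-4.34819443e-01  4.64011321e-01 -6.96716832e-03  1.09768632e+00
 -3.40543751e-04  1.98073343e+00] [ 0.82965085  2.00776325 -0.08363525]
top 277 221
scene 268 213
```

View pics/b1.png

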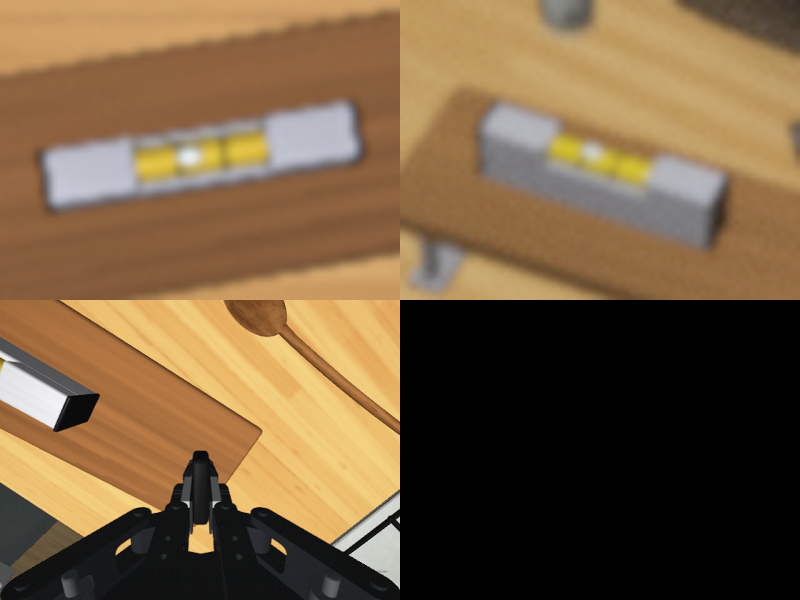

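In the top crop (left) the vial spans x 135–268 and the lines are near 180 and 226. The bubble is at 190, about 6 mm left of centre, so roughly 25° more clockwise is needed.

```bash
python3 -m creep '[[0,0,0,0,0,-5],[0,0,0,0,0,-5],[0,0,0,0,0,-5],[0,0,0,0,0,-5],[0,0,0,0,0,-5],[0,0,0,0,0,0],[0,0,0,0,0,0],[0,0,0,0,0,0]]'; python3 -m creep '[[0,0,0,0,0,0],[0,0,0,0,0,0],[0,0,0,0,0,0],[0,0,0,0,0,0],[0,0,0,0,0,0],[0,0,0,0,0,0],[0,0,0,0,0,0],[0,0,0,0,0,0]]'; python3 -m creep '[[0,0,0,0,0,0],[0,0,0,0,0,0],[0,0,0,0,0,0],[0,0,0,0,0,0],[0,0,0,0,0,0]]' >/dev/null; python3 - <<'E'
from h import *
o=status.get_obs();print(yaw(o),o['ft_torque'])
snap('top','b2.png',(237,191,317,251),10)
E
```

```text
clock: 13.45
eef_pos: [0.5206, -0.2421, 0.1065]
tool_rot: [0.99, 0.144, 0.001, 0.001]
ft_force: [-9.3, 3.2, 20.7]
grip_width: 0.0097
grasp_force: 63.6
clock: 14.25
eef_pos: [0.5207, -0.2422, 0.1065]
tool_rot: [0.99, 0.144, 0.001, 0.001]
ft_force: [-9.4, 4.2, 21.2]
grip_width: 0.0099
grasp_force: 63.6
-73.40702218441011 [ 0.68755866  2.02080333 -0.0352962 ]
```

View pics/b2.png

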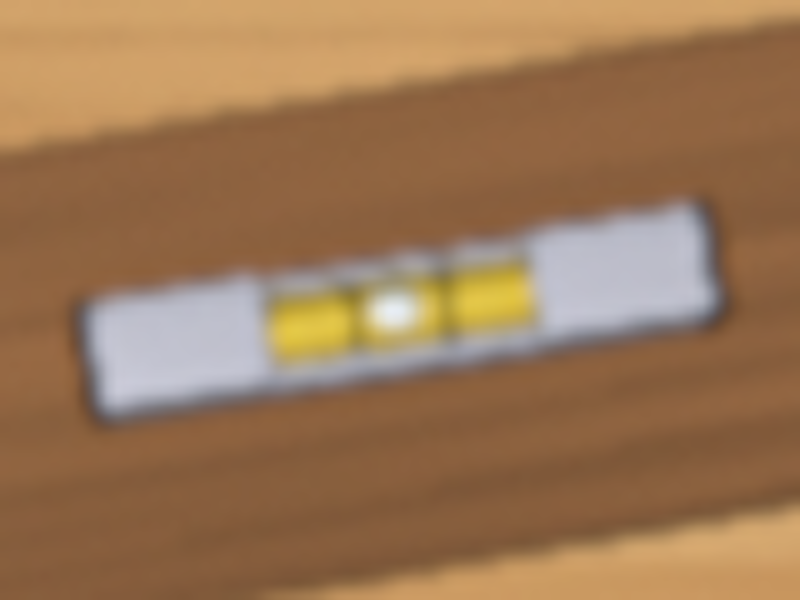

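The lines are at 356 and 449 and the bubble at 393, about 2 mm left of centre, so I'll turn about 8° more.

```bash
python3 -m creep '[[0,0,0,0,0,-4],[0,0,0,0,0,-4],[0,0,0,0,0,0],[0,0,0,0,0,0],[0,0,0,0,0,0],[0,0,0,0,0,0],[0,0,0,0,0,0],[0,0,0,0,0,0]]'; python3 -m creep '[[0,0,0,0,0,0],[0,0,0,0,0,0],[0,0,0,0,0,0],[0,0,0,0,0,0],[0,0,0,0,0,0],[0,0,0,0,0,0],[0,0,0,0,0,0],[0,0,0,0,0,0]]'; python3 - <<'E'
from h import *
o=status.get_obs();print(yaw(o),o['ft_torque'])
snap('top','b3.png',(237,191,317,251),10)
E
```

```text
clock: 15.6
eef_pos: [0.5207, -0.2422, 0.1065]
tool_rot: [0.997, 0.075, 0.001, 0.001]
ft_force: [-9.7, 3.4, 20.4]
grip_width: 0.01
grasp_force: 63.6
clock: 16.4
eef_pos: [0.5207, -0.2422, 0.1065]
tool_rot: [0.997, 0.075, 0.001, 0.001]
ft_force: [-9.9, 2.6, 20.3]
grip_width: 0.0098
grasp_force: 63.6
-81.40339150606088 [ 0.65052904  2.08748745 -0.02579858]
```

View pics/b3.png

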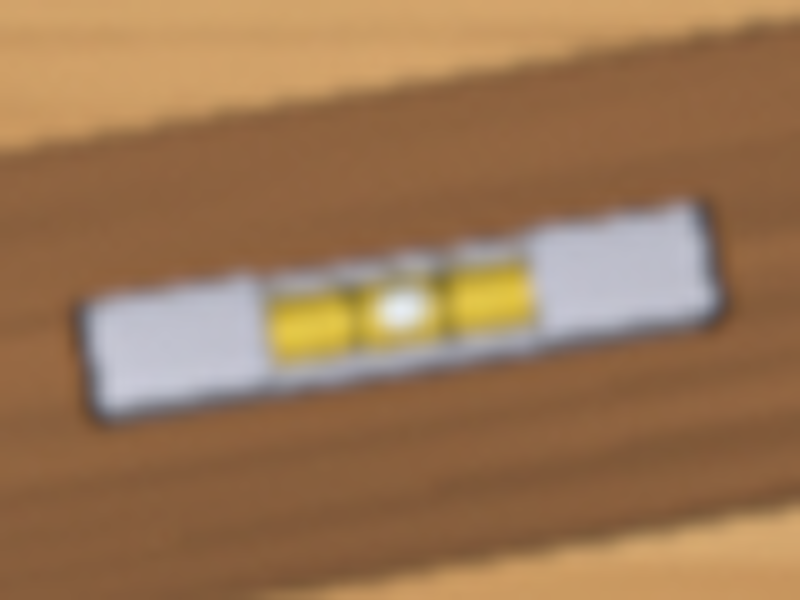

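The bubble is at 401 and the lines are at 356 and 449, so it is centred. The knob is held fully down at about 20 N and everything is still.

```bash
python3 -c "
from workcell import ticket
print(ticket.job_done())"
```

```text
the job is handed in; nothing more can be done
None
```

I handed the job in at about 16.5 s: the level lies bedded and released on the board, the knob is held fully down at about 20 N, and the bubble sits within about 0.5 mm of centre; I steered clear of the tin, jar and glass but took no final picture of them, and the hand-in gave no verdict.

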